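Fit the notched slicer blade from the slanted rack

TASK

Pull the longer blade, the one with a notch in its upper end, out of its pocket in the slanted steel rack and lay it flat in the white slicer bed with its notch over the locating pin. Then slide it along gently until you feel the bottom of the notch butt against the pin, and let go of it there. Leave the shorter blade in its pocket and do not force anything.

Things in the scene. Friction and masses are not known exactly. Their poses are not given: they have to be found in the camera images.
- notched_blade_grip (a point): Middle of the black grip fin of the longer blade. The fin stands on the blade's upper face: 50 mm long (x), 12 mm thick (y), rising 34 mm above the face; this point is 17 mm above that face, 21 mm above the underside. Blade axes: x along its length toward the notched end, y across it, z out of the face that bears the fin.
- notched_blade: The longer blade, loose: steel plate 170 x 56 x 4 mm, 0.08 to 0.17 kg. Origin on its underside, 21 mm under the fin's middle, half-way along. Blade axes. At the start x points 50 degrees above level (it leans 40 degrees from upright, top away from the robot, foot in the pocket) and the fin faces the robot.
- notched_blade_foot (a point): Middle of the plain foot end of the longer blade, down in the pocket at the start; 85 mm from the body's origin toward -x, half-way through the thickness. Blade axes.
- notch (a point): Point of the longer blade where the pin's foot comes when the blade is home: on its underside and centre line, 72.5 mm from its origin toward +x. The notch is 10 mm wide, 16 mm deep, open at the blade's +x end; its straight bottom is 3.5 mm nearer the fin than this point. Blade axes.
- blade_rack: Fixed steel rack, 202 mm wide (y), 130 mm deep; origin at the centre of its underside. Its back slopes 50 degrees above level, rising to +x. Two open-topped pockets 110 mm apart along y; either may hold either blade. Each is 61 mm wide or a little more, 7.5 mm front to back, 50 mm deep along the slope, its floor 22 mm above the table. A blade comes out along its own x.
- plain_blade_grip (a point): Middle of the fin of the shorter blade, which stays in its pocket: same width and fin, but only 140 mm long (55 mm from here to its top) and its top end is straight, with no notch. Axes as for the longer blade.
- slicer_bed: Fixed white slicer bed, 200 mm long (x), 84 mm wide (y), looped handle at its -x end; origin at the centre of its underside. Flat floor 18 mm above the table, between side rails 64 mm apart that rise 8 mm above it from x -90 to +50 mm. When fitted, the blade's x points along bed x, its fin up.
- pin: The locating pin, fixed in the bed. Origin at its foot: foot of the bed's only pin, at floor height on the centre line, 75 mm from the bed's origin toward +x. The pin is 7 mm thick, 12 mm tall above the floor, with a tapered top. Sliding the blade toward bed +x brings the bottom of its notch against the pin. Bed axes.

How it is judged:
On the way, in this order (a step that is already met when the one before it is completed fails the run):
1. the longer blade is wholly out of its pocket, held clear of rack and table (height (world z) of notched_blade_foot above 0.075 m and contact force between notched_blade and blade_rack below 0.2 N and contact force between notched_blade and the fingers above 0.5 N), for 0.1 s.
2. the longer blade, held low over the bed with the pin in its notch, is felt to butt against the pin (contact force between notched_blade and pin above 1 N and x of notch in the frame of pin above -0.0025 m and z of notch in the frame of pin below 0.004 m and y of notch in the frame of pin between -0.003 and 0.003 m and contact force between notched_blade and the fingers above 0.5 N).
At the end, for the whole second after the job is handed in: The longer blade lies at rest, let go, flat on the bed floor (within 2 degrees and 2 mm) fin up, between the rails (within 5 degrees), the pin in its notch and the bottom of the notch within 2.5 mm of the pin; the shorter blade still stands in its pocket, within 15 mm of where it was (z of notch in the frame of pin between -0.002 and 0.002 m and x of notch in the frame of pin between -0.0025 and 0.002 m and y of notch in the frame of pin between -0.003 and 0.003 m and angle between notched_blade's own z axis and vertical below 0.035 rad and x of notched_blade_foot in the frame of slicer_bed below 0 m and angle between the x axis of notched_blade and the x axis of slicer_bed, either way round below 0.09 rad and linear speed of notched_blade below 0.01 m/s and distance of plain_blade_grip from where it was at the start of the episode below 0.015 m); the robot touches nothing.
It fails at once if the longer blade is forced against the rack (over 40 N) (contact force between notched_blade and blade_rack above 40 N).
It fails at once if the longer blade is forced or dropped hard on the bed or its pin (over 40 N) (contact force between notched_blade and slicer_bed above 40 N).
It fails at once if the blade is rammed against the pin (over 30 N) (contact force between notched_blade and pin above 30 N).
It fails at once if the shorter blade is disturbed (distance of plain_blade_grip from where it was at the start of the episode above 0.03 m).
It also fails if it takes over 45 s, if anything falls off the work surface, if the arm or the gripper's body presses on something with over 40 N, if the wrist force passes 120 N, or if a joint passes its speed limit or range.

ROBOT

A 6-joint arm with a two-finger parallel gripper is mounted at the origin on a cart in front of the work surface, level with it; the furniture and walls round the work are solid. World frame = base frame: x ahead of the robot, y to its left, z up, the work surface at z = 0. Lengths are in m, angles in rad, forces in N, time in s.
With the tool pointing down it reaches from about 0.4 to 0.825 m from the base axis. Payload 7 kg.
Tool frame: the origin (TCP) lies on the front face of the gripper's body, between the roots of the fingers; the fingertips stand 66 mm ahead of it and the grasp point (between the pads) lies 47 mm ahead of it; z points along the fingers, y is the line along which they close (so a half turn about z gives the same grasp; the last joint's range is limited). The gripper opens to 88 mm and grips with 3 to 60 N. Pads are 19 mm wide; open, the fingers measure 130 mm over their backs; the gripper's body (78 mm by 193 mm) begins 47 mm behind the grasp point.
Start: joints at [-0.891, 0.359, 0.012, 0, -1.224, -0.288], TCP at [0.258, -0.624, 0.292] pointing down, gripper open.
Joint ranges: [-3.07, 3.07], [-1.43, 2.12], [-1.02, 1.25], [-3.03, 1.67], [-3.05, -0], [-3.03, 3.03]. Speed limits (rad/s): [2.39, 2.39, 3.01, 3.14, 3.14, 3.14].

INTERFACE

Orientations are given as [roll, pitch, yaw] about the fixed x, y, z axes, in that order (R = Rz(yaw) Ry(pitch) Rx(roll)).
In Python, from station import arm gives the robot as it stands. The module is installed in compiled form; this text tells all that it offers.
- The arm moves only by the tool move_arm, never from a script. Its argument "increments" is a list of rows, each an object of numbers: "jaw": the gripper command: -1 is shut, 1 is fully open, values between are in proportion; "dx", "dy", "dz": the shift along the tool's x, y, z in m; "twist": the turn about the tool's z in rad. A call has 1 to 12 rows; each row shifts and turns the commanded pose from where the row before left it, along the tool's axes as they then stand; what a row does not reach is not made up. A row lasts 1/12 s, in which the tool goes at most 41.7 mm and 7.16 degrees, less where a joint would pass 70% of its speed; a pose out of reach is approached as far as the arm can. A call is refused whole if a number of a shift passes 0.0417 or a number of a turn 0.125, either way. A call with a gripper value outside its range is refused whole. The fingers move at their own pace and stop on an object; "force" is the grip in N (left out, the last holds). Time passes only in rows, so rows that do not move let the fingers close. It gives the time, the measured TCP pose, the force, the opening and the grip force at its end, in the units of the state.
- arm.get_state(): the state, without advancing time (a new reading comes with each control period).
- arm.grab_frame(name): name is "side" or "top" or "wrist"; returns the picture (400x640x3 uint8, blue, green, red); there is no depth.
- arm.camera_info(name): a dict with "K" (3x3 intrinsics, pixels), "extrinsics" (4x4, takes a point from camera to world coordinates). Camera axes: x right, y down, z forward; pixel columns grow to the right and rows downward; lengths in m; the calibration is good to about 2 mm. A picture is of the moment at which its call begins: read the wrist's pose just before it. camera_info takes no time and is no camera call; for the wrist camera it gives the pose at the moment of the call.
- arm.job_done(): hands the job in; it is judged then, once.
Trained networks look in the newest picture that a camera, given by its name, has taken for a name from the list of things; names that differ only in an ending like _2 or _b are one class to them, and where a whole thing is asked for, a point or a joint stands for the part that bears it (a point fixed in the world has none). Each returns a list of dicts, best first, with "score" (0 to 1); they miss things now and then, are a little off and sometimes report something else, mostly with a low value. They report only what shows in the picture. A call takes as long as a camera call.
- arm.find_in(camera, name): "position" ([x, y, z] in m, in world coordinates, good to about 4 mm: the middle of the surface that is visible of it).
- arm.silhouettes(camera, name): "pixels" (400x640 bool, what is visible of it).
- arm.pinpoint(camera, name): "position" ([x, y, z] in m, in world coordinates, good to about 4 mm: a listed point, or the origin of a listed thing).
The state is a dict: "t": time; "q": joint angles; "qd": joint speeds; "joint_efforts": joint torques, N m; "eef_pos": TCP position; "ee_rot": TCP orientation; "force": force on the tool from outside, world axes, zero at the start; "moment": the same for the moment, N m; "width": finger opening in m; "gripper_force": force on a finger pad.
Only numpy, scipy, OpenCV 4.12 (cv2) and the standard library are available. Lean on these libraries where they do the work, as an engineer would, in place of code of your own. Each camera call takes 0.05 s, during which the arm holds its last target. There are 200 camera calls.

## Working session

There is one attempt and no reset: what is moved stays moved. The work goes in short steps, Python scripts to look and compute and a tool call to move; the robot and the scene stay as the last step left them, time stands still between calls to the robot, and variables do not carry over. Pictures are saved under pics/ and viewed, at most 10 in all, crops included, and the job is handed in when it is done.

Besides the shell and the picture viewer there is one more tool, called after "Call:" as name([rows], argument=value, ...), one row to a line, values as JSON. move_arm: Moves the arm, as the interface text tells. Its arguments: {"type":"object","properties":{"increments":{"type":"array"},"force":{"type":"number"}},"required":["increments"]}

```bash
mkdir -p pics
python3 - <<'E'
from station import arm
import cv2,numpy as np
np.set_printoptions(precision=4,suppress=True)
s=arm.get_state();print(s['t'],s['eef_pos'],s['ee_rot'],s['width'])
for c in ['side','top']:
    im=arm.grab_frame(c);cv2.imwrite(f'pics/{c}0.png',im)
    for n in ['notched_blade_grip','notched_blade','notched_blade_foot','notch','plain_blade_grip','blade_rack','slicer_bed','pin']:
        try:
            for d in arm.pinpoint(c,n)[:2]: print(c,n,np.array(d['position']),round(d['score'],2))
        except Exception as e: print(c,n,e)
    i=arm.camera_info(c);print(i['K'],i['extrinsics'])
print(arm.get_state()['t'])
E
```

```text
0.0 [ 0.2576 -0.6235  0.2912] [ 3.1399 -0.0002 -2.7499] 0.08754772799900651
side notched_blade_grip [0.5818 0.0426 0.0982] 0.98
side notched_blade [0.5943 0.0491 0.0893] 0.96
side notched_blade [0.5699 0.2497 0.0182] 0.24
side notch [0.6446 0.0422 0.1484] 0.79
side plain_blade_grip [ 0.5803 -0.0673  0.0988] 0.87
side slicer_bed [0.4941 0.2411 0.0032] 0.92
side pin [0.5683 0.2535 0.0165] 0.51
[[519.7288   0.     322.97  ]
 [  0.     519.7288 204.6454]
 [  0.       0.       1.    ]] [[-0.9201 -0.2617  0.2915  0.3027]
 [-0.3917  0.6053 -0.693   0.6826]
 [ 0.0049 -0.7518 -0.6594  0.6642]
 [ 0.      0.      0.      1.    ]]
top notched_blade_grip [0.575  0.0449 0.0972] 0.83
top notched_blade_grip [0.6432 0.0442 0.1392] 0.46
top notched_blade [0.5976 0.0469 0.087 ] 0.56
top notched_blade_foot [ 0.4896  0.2432 -0.0023] 0.2
top notch [0.645  0.0441 0.1381] 0.8
top plain_blade_grip [ 0.5818 -0.064   0.098 ] 0.88
top blade_rack [ 0.5813 -0.0102  0.0032] 0.86
top slicer_bed [ 0.4917  0.2436 -0.0021] 0.68
[[506.3199   0.     319.6989]
 [  0.     506.3199 192.3521]
 [  0.       0.       1.    ]] [[-0.0156 -0.9839  0.1779  0.4053]
 [-0.9998  0.0126 -0.0178  0.0898]
 [ 0.0153 -0.1781 -0.9839  1.0429]
 [ 0.      0.      0.      1.    ]]
0.9
```

View pics/side0.png

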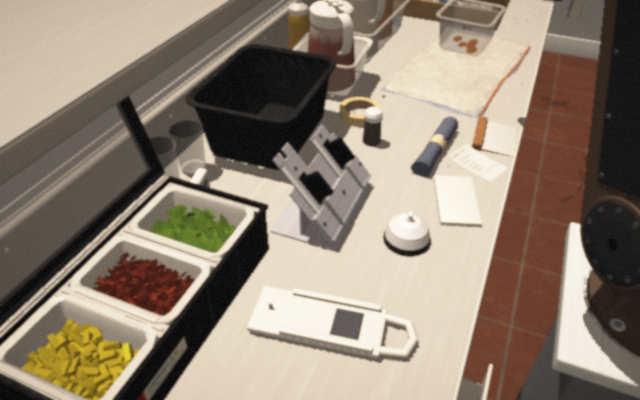

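View pics/top0.png

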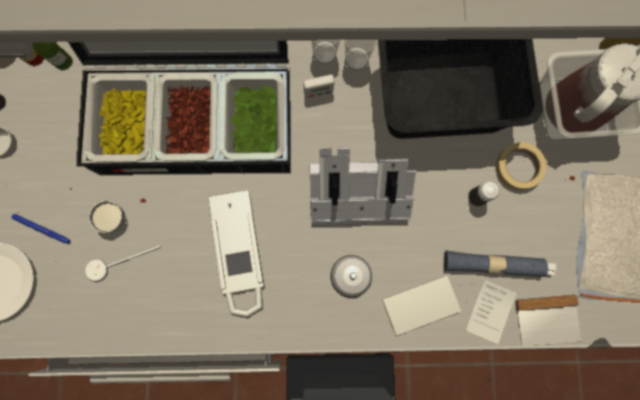

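The side view shows the notched blade at about (318,185), the shorter blade at (342,150), and the bed at (330,320) with its pin at (271,306). The top view shows the pin at (230,205) and the bed handle at (243,300), pointing toward the robot. The finds agree with both pictures, so I'll start the approach.

Call:
move_arm([
  {"dx": -0.0265,"dy": 0.029,"jaw": 1},
  {"dx": -0.0265,"dy": 0.029,"jaw": 1},
  {"dx": -0.0265,"dy": 0.029,"jaw": 1},
  {"dx": -0.0265,"dy": 0.029,"jaw": 1},
  {"dx": -0.0265,"dy": 0.029,"jaw": 1},
  {"dx": -0.0265,"dy": 0.029,"jaw": 1},
  {"dx": -0.0265,"dy": 0.029,"jaw": 1},
  {"dx": -0.0265,"dy": 0.029,"jaw": 1},
  {"dx": -0.0265,"dy": 0.029,"jaw": 1},
  {"dx": -0.0265,"dy": 0.029,"jaw": 1},
  {"dx": -0.0265,"dy": 0.029,"jaw": 1},
  {"dx": -0.0265,"dy": 0.029,"jaw": 1},
])

```text
$.increments[0]: bad value
```

Call:
move_arm([
  {"dx": -0.0265,"dy": 0.029,"jaw": 1},
  {"dx": -0.0265,"dy": 0.029,"jaw": 1},
  {"dx": -0.0265,"dy": 0.029,"jaw": 1},
  {"dx": -0.0265,"dy": 0.029,"jaw": 1},
  {"dx": -0.0265,"dy": 0.029,"jaw": 1},
  {"dx": -0.0265,"dy": 0.029,"jaw": 1},
  {"twist": 0.1,"jaw": 1},
  {"twist": 0.1,"jaw": 1},
  {"twist": 0.1,"jaw": 1},
  {"twist": 0.09,"jaw": 1},
  {"jaw": 1},
])

```text
$.increments[0]: bad value
```

Call:
move_arm([
  {"dx": -0.0265,"dy": 0.029,"dz": 0,"twist": 0,"jaw": 1},
  {"dx": -0.0265,"dy": 0.029,"dz": 0,"twist": 0,"jaw": 1},
  {"dx": -0.0265,"dy": 0.029,"dz": 0,"twist": 0,"jaw": 1},
  {"dx": -0.0265,"dy": 0.029,"dz": 0,"twist": 0,"jaw": 1},
  {"dx": -0.0265,"dy": 0.029,"dz": 0,"twist": 0,"jaw": 1},
  {"dx": -0.0265,"dy": 0.029,"dz": 0,"twist": 0,"jaw": 1},
  {"dx": -0.0265,"dy": 0.029,"dz": 0,"twist": 0,"jaw": 1},
  {"dx": -0.0265,"dy": 0.029,"dz": 0,"twist": 0,"jaw": 1},
  {"dx": -0.0265,"dy": 0.029,"dz": 0,"twist": 0,"jaw": 1},
  {"dx": -0.0265,"dy": 0.029,"dz": 0,"twist": 0,"jaw": 1},
  {"dx": -0.0265,"dy": 0.029,"dz": 0,"twist": 0,"jaw": 1},
  {"dx": -0.0265,"dy": 0.029,"dz": 0,"twist": 0,"jaw": 1},
])

```text
t: 1.9
eef_pos: [0.4189, -0.1789, 0.2927]
ee_rot: [-3.141, 0.001, -2.75]
force: [1.2, -0.1, -0.1]
width: 0.0877
gripper_force: 0.0
```

Call:
move_arm([
  {"dx": -0.0265,"dy": 0.029,"dz": 0,"twist": 0,"jaw": 1},
  {"dx": -0.0265,"dy": 0.029,"dz": 0,"twist": 0,"jaw": 1},
  {"dx": -0.0265,"dy": 0.029,"dz": 0,"twist": 0,"jaw": 1},
  {"dx": -0.0265,"dy": 0.029,"dz": 0,"twist": 0,"jaw": 1},
  {"dx": -0.0265,"dy": 0.029,"dz": 0,"twist": 0,"jaw": 1},
  {"dx": -0.0265,"dy": 0.029,"dz": 0,"twist": 0,"jaw": 1},
  {"dx": 0,"dy": 0,"dz": 0,"twist": 0.1,"jaw": 1},
  {"dx": 0,"dy": 0,"dz": 0,"twist": 0.1,"jaw": 1},
  {"dx": 0,"dy": 0,"dz": 0,"twist": 0.1,"jaw": 1},
  {"dx": 0,"dy": 0,"dz": 0,"twist": 0.09,"jaw": 1},
  {"dx": 0,"dy": 0,"dz": 0,"twist": 0,"jaw": 1},
])

```text
t: 2.82
eef_pos: [0.4992, 0.0409, 0.2922]
ee_rot: [3.142, 0.0, 3.14]
force: [0.1, -0.5, -0.4]
width: 0.0875
gripper_force: 0.0
```

```bash
cat > h.py <<'E'
from station import arm
import cv2,numpy as np
np.set_printoptions(precision=4,suppress=True)
def proj(c,uv,z,info=None):
    i=info or arm.camera_info(c);K=np.array(i['K']);T=np.array(i['extrinsics'])
    uv=np.atleast_2d(np.array(uv,float));d=np.c_[uv,np.ones(len(uv))]@np.linalg.inv(K).T@T[:3,:3].T
    return T[:3,3]+d*((z-T[2,3])/d[:,2])[:,None]
def pix(c,P):
    i=arm.camera_info(c);T=np.array(i['extrinsics']);p=(np.atleast_2d(P)-T[:3,3])@T[:3,:3]@np.array(i['K']).T
    return p[:,:2]/p[:,2:]
E
python3 - <<'E'
from h import *
im=arm.grab_frame('wrist');cv2.imwrite('pics/w1.png',im)
for n in ['notched_blade_grip','notch','plain_blade_grip','blade_rack','notched_blade']:
    for d in arm.pinpoint('wrist',n)[:2]: print(n,np.array(d['position']),round(d['score'],2))
im=arm.grab_frame('top')
s=arm.silhouettes('top','slicer_bed')[0];m=s['pixels'];cv2.imwrite('pics/bedmask.png',m*255.)
v,u=np.nonzero(m);P=proj('top',np.c_[u,v],0.02)[:,:2]
print(s['score'],m.sum(),cv2.minAreaRect((P*1000).astype(np.float32)))
for d in arm.pinpoint('top','pin')[:2]: print('pin',d)
# silhouette of fins' carrier
s=arm.silhouettes('wrist','notched_blade_grip')
if s: print('blade',s[0]['score'],cv2.minAreaRect(np.argwhere(s[0]['pixels'])[:,::-1].astype(np.float32)))
print(arm.camera_info('wrist'))
E
```

```text
notched_blade_grip [0.5817 0.0409 0.1038] 0.75
blade_rack [ 0.5806 -0.0078  0.004 ] 0.74
notched_blade [0.5984 0.0441 0.0852] 0.88Traceback (most recent call last):
  File "<stdin>", line 6, in <module>
IndexError: list index out of range
```

View pics/w1.png

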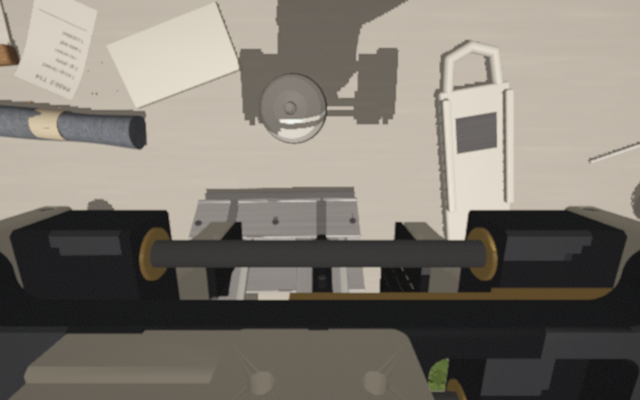

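The wrist view shows the rack front edge almost level, running (207,190) to (355,188). The notched blade's fin is at about (322,270) behind the gripper, and the bed is at the right, around (478,140).

Run:
```python
from h import *
# bed from the first top picture: edges, arm not in the way
im=cv2.imread('pics/top0.png');g=im[180:320,195:280]
m=((g.min(2)>205)).astype(np.uint8)
n,l,st,_=cv2.connectedComponentsWithStats(m);k=1+st[1:,4].argmax()
v,u=np.nonzero(l==k);P=proj('top',np.c_[u+195,v+180],0.02)[:,:2]*1000
print(st[k],cv2.minAreaRect(P.astype(np.float32)))
print('pin top',proj('top',[[230,205]],0.024))
print('pin side',proj('side',[[271,306]],0.024))
# fins (dark) in top0
f=im[150:215,318:410].min(2)<45
n,l,st,c=cv2.connectedComponentsWithStats(f.astype(np.uint8));print([(st[i],c[i]+[318,150]) for i in range(1,n) if st[i,4]>40])
vis=np.hstack([cv2.resize(im[175:325,190:290],None,fx=4,fy=4,interpolation=cv2.INTER_CUBIC),cv2.resize(im[140:240,300:400+0],None,fx=4,fy=4,interpolation=cv2.INTER_CUBIC)[:600].copy() if 0 else cv2.copyMakeBorder(cv2.resize(im[140:235,300:400],None,fx=4,fy=4,interpolation=cv2.INTER_CUBIC),0,220,0,0,0)])
cv2.imwrite('pics/crop1.png',vis)
```

```text
[ 28  12  27  50 649] ((540.2488403320312, 236.0561981201172), (100.06291961669922, 48.193946838378906), 11.644142150878906)
pin top [[0.5658 0.2539 0.024 ]]
pin side [[0.5666 0.2574 0.024 ]]
[(array([ 11,  23,  10,  33, 283], dtype=int32), array([333.6148, 187.0989])), (array([ 68,  22,  12,  32, 289], dtype=int32), array([391.1453, 185.827 ]))]
```

View pics/crop1.png

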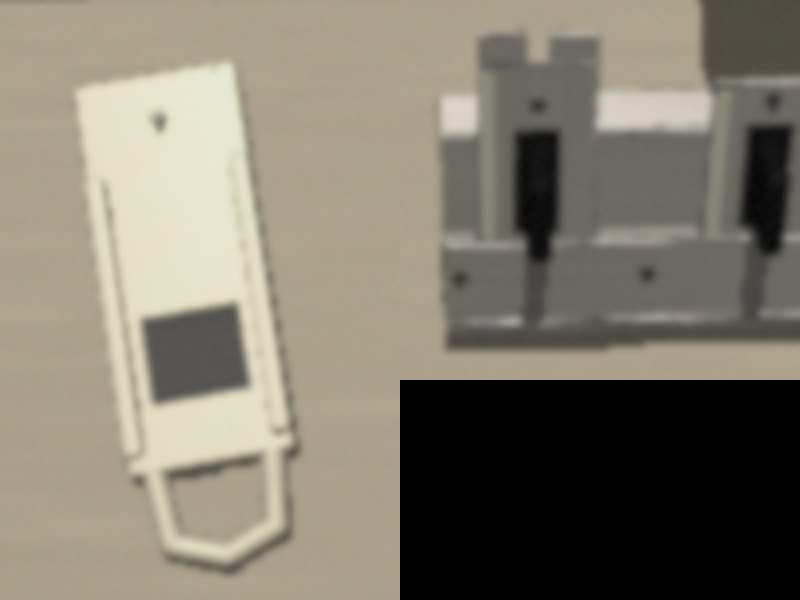

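The crop shows the bed plate's corners at (78,90), (235,65), (295,440) and (130,468), and the pin at (159,122). The rack stands square, with the notched blade's fin centred at about (537,185). Next I'll fit the bed pose from these corners.

Run:
```python
from h import *
q=np.array([[78,90],[235,65],[295,440],[130,468]])/4+[190,175]-0.4
c=proj('top',q,0.018)[:,:2]; print(c)
# rect fit: x+: +100, left y+: +42
m=np.array([[.1,.042],[.1,-.042],[-.1,-.042],[-.1,.042]])
cc=c-c.mean(0);th=np.arctan2((m[:,0]*cc[:,1]-m[:,1]*cc[:,0]).sum(),(m*cc).sum())
o=c.mean(0);print('o',o,'yaw',th,'pin',o+.075*np.array([np.cos(th),np.sin(th)]), 'len',np.linalg.norm((c[0]+c[1]-c[2]-c[3])/2),np.linalg.norm(c[0]-c[1]))
print('pin direct',proj('top',np.array([[159,122]])/4+[190,175]-.4,.024))
print('fins',proj('top',[[333.6,187.1],[391.1,185.8]],.104))
```

```text
[[0.5837 0.2978]
 [0.5957 0.2178]
 [0.4057 0.1862]
 [0.3933 0.2678]]
o [0.4946 0.2424] yaw 0.15900130884552263 pin [0.5687 0.2543] len 0.1926379534425332 0.08094256898269728
pin direct [[0.5656 0.2553 0.024 ]]
fins [[ 0.5849  0.0464  0.104 ]
 [ 0.586  -0.0626  0.104 ]]
```

Call:
move_arm([
  {"dx": -0.0377,"dy": 0.0014,"dz": 0,"twist": 0,"jaw": 1},
  {"dx": -0.0377,"dy": 0.0014,"dz": 0,"twist": 0,"jaw": 1},
  {"dx": 0,"dy": 0,"dz": 0.03,"twist": 0,"jaw": 1},
  {"dx": 0,"dy": 0,"dz": 0.03,"twist": 0,"jaw": 1},
  {"dx": 0,"dy": 0,"dz": 0.03,"twist": 0,"jaw": 1},
  {"dx": 0,"dy": 0,"dz": 0.02,"twist": 0,"jaw": 1},
  {"dx": 0,"dy": 0,"dz": 0.015,"twist": 0,"jaw": 0.5},
  {"dx": 0,"dy": 0,"dz": 0.01,"twist": 0,"jaw": 0.2},
  {"dx": 0,"dy": 0,"dz": 0.005,"twist": 0,"jaw": 0},
  {"dx": 0,"dy": 0,"dz": 0,"twist": 0,"jaw": -0.3},
  {"dx": 0,"dy": 0,"dz": 0,"twist": 0,"jaw": -0.3},
], force=5)

```text
t: 4.13
eef_pos: [0.5751, 0.0438, 0.1528]
ee_rot: [3.142, 0.001, -3.139]
force: [0.6, 0.1, 0.8]
width: 0.06
gripper_force: 0.0
```

Run:
```python
from h import *
im=arm.grab_frame('side');i2=arm.grab_frame('wrist')
s=arm.get_state();print(s['force'],s['moment'],s['width'])
a=cv2.resize(im[110:260,230:420],None,fx=4,fy=4,interpolation=cv2.INTER_CUBIC)
cv2.imwrite('pics/s2.png',a[:600,:760])
```

```text
[-0.0042 -0.3235 -0.0654] [-0.0179 -0.0094 -0.0221] 0.0523214583205837
```

View pics/s2.png

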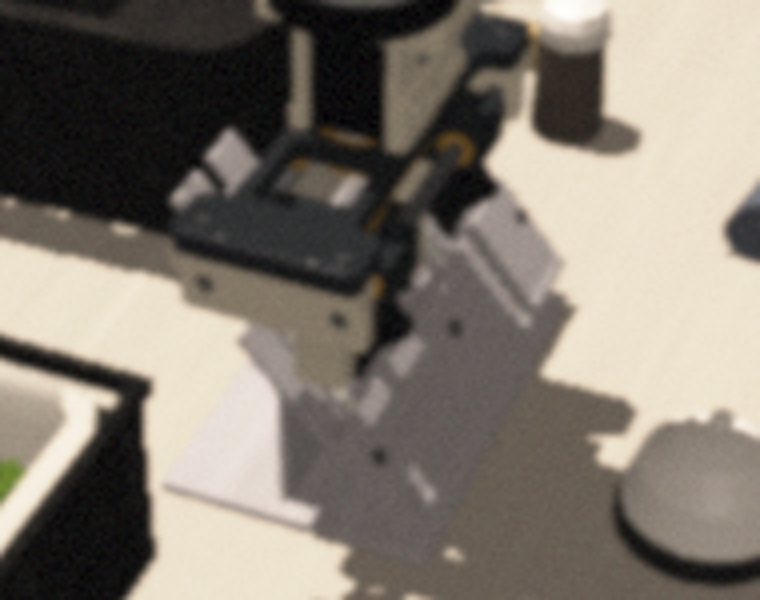

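The side crop shows the fingers straddling the fin at about (380,330), the blade's notched top clear behind the gripper at (215,165), and no contact. I'll close lightly.

Call:
move_arm([
  {"dx": 0,"dy": 0,"dz": 0,"twist": 0,"jaw": -0.6},
  {"dx": 0,"dy": 0,"dz": 0,"twist": 0,"jaw": -0.6},
  {"dx": 0,"dy": 0,"dz": 0,"twist": 0,"jaw": -0.8},
  {"dx": 0,"dy": 0,"dz": 0,"twist": 0,"jaw": -1},
  {"dx": 0,"dy": 0,"dz": 0,"twist": 0,"jaw": -1},
  {"dx": 0,"dy": 0,"dz": 0,"twist": 0,"jaw": -1},
  {"dx": 0,"dy": 0,"dz": 0,"twist": 0,"jaw": -1},
  {"dx": 0,"dy": 0,"dz": 0,"twist": 0,"jaw": -1},
  {"dx": 0,"dy": 0,"dz": 0,"twist": 0,"jaw": -1},
], force=5)

```text
t: 4.98
eef_pos: [0.5747, 0.0438, 0.1523]
ee_rot: [3.142, 0.0, -3.14]
force: [-1.7, 1.3, 2.1]
width: 0.0122
gripper_force: 5.0
```

Call:
move_arm([
  {"dx": 0,"dy": 0,"dz": 0,"twist": 0,"jaw": -1},
  {"dx": 0,"dy": 0,"dz": 0,"twist": 0,"jaw": -1},
  {"dx": 0,"dy": 0,"dz": 0,"twist": 0,"jaw": -1},
  {"dx": -0.0016,"dy": 0,"dz": -0.0019,"twist": 0,"jaw": -1},
  {"dx": -0.0032,"dy": 0,"dz": -0.0038,"twist": 0,"jaw": -1},
  {"dx": -0.0032,"dy": 0,"dz": -0.0038,"twist": 0,"jaw": -1},
], force=30)

```text
t: 5.48
eef_pos: [0.5823, 0.0434, 0.1614]
ee_rot: [-3.141, -0.002, -3.14]
force: [-3.4, -0.2, -0.6]
width: 0.0119
gripper_force: 30.0
```

Call:
move_arm([
  {"dx": -0.0051,"dy": 0,"dz": -0.0061,"twist": 0,"jaw": -1},
  {"dx": -0.0051,"dy": 0,"dz": -0.0061,"twist": 0,"jaw": -1},
  {"dx": -0.0051,"dy": 0,"dz": -0.0061,"twist": 0,"jaw": -1},
  {"dx": -0.0051,"dy": 0,"dz": -0.0061,"twist": 0,"jaw": -1},
], force=30)

```text
t: 5.82
eef_pos: [0.6035, 0.0436, 0.1867]
ee_rot: [-3.142, -0.0, -3.14]
force: [-2.8, 0.3, -0.9]
width: 0.0117
gripper_force: 30.0
```

Call:
move_arm([
  {"dx": -0.0051,"dy": 0,"dz": -0.0061,"twist": 0,"jaw": -1},
  {"dx": -0.0051,"dy": 0,"dz": -0.0061,"twist": 0,"jaw": -1},
  {"dx": -0.0051,"dy": 0,"dz": -0.0061,"twist": 0,"jaw": -1},
  {"dx": -0.0051,"dy": 0,"dz": -0.0061,"twist": 0,"jaw": -1},
  {"dx": -0.0051,"dy": 0,"dz": -0.0061,"twist": 0,"jaw": -1},
  {"dx": -0.0051,"dy": 0,"dz": -0.0061,"twist": 0,"jaw": -1},
  {"dx": 0,"dy": 0,"dz": -0.01,"twist": 0,"jaw": -1},
  {"dx": 0,"dy": 0,"dz": -0.015,"twist": 0,"jaw": -1},
  {"dx": 0,"dy": 0,"dz": -0.015,"twist": 0,"jaw": -1},
  {"dx": 0,"dy": 0,"dz": 0,"twist": 0,"jaw": -1},
], force=30)

```text
t: 6.65
eef_pos: [0.6356, 0.044, 0.2669]
ee_rot: [3.141, 0.007, -3.139]
force: [0.0, 0.1, -0.1]
width: 0.0117
gripper_force: 30.0
```

Run:
```python
from h import *
im=arm.grab_frame('side')
for n in ['notch','notched_blade_grip','notched_blade_foot','notched_blade']:
    for d in arm.pinpoint('side',n)[:1]: print(n,np.array(d['position']),round(d['score'],2))
s=arm.get_state();print(s['eef_pos'],s['force'],s['moment'],s['width'])
cv2.imwrite('pics/s3.png',cv2.resize(im[60:260,200:420],None,fx=3,fy=3))
```

```text
notch [0.708  0.0437 0.2622] 0.8
notched_blade_grip [0.6393 0.044  0.2134] 0.85
notched_blade_foot [0.6001 0.0422 0.1383] 0.72
notched_blade [0.6541 0.044  0.2026] 0.75
[0.6333 0.0437 0.2619] [-0.8636  1.0996 -1.5622] [-0.0469 -0.0102 -0.0033] 0.011875711049002263
```

View pics/s3.png

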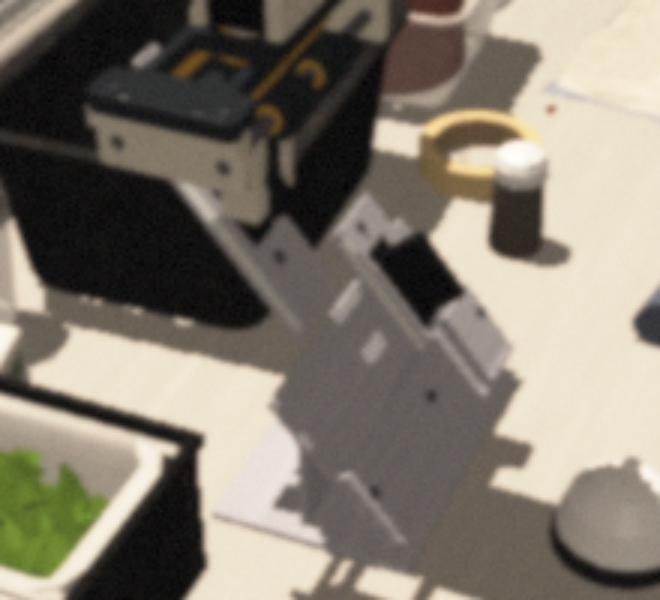

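The side crop shows the blade fully out and held at the same tilt, its foot edge at about (300,325) in the crop, well above the rack. The shorter blade is still seated. The tool can't tilt, so I'll press the foot on clear table beside the rack to pivot the blade flat in a light grip.

Call:
move_arm([
  {"dx": 0,"dy": 0,"dz": -0.03,"twist": 0,"jaw": -1},
  {"dx": 0,"dy": 0,"dz": -0.03,"twist": 0,"jaw": -1},
  {"dx": 0.029,"dy": 0.0124,"dz": 0,"twist": 0,"jaw": -1},
  {"dx": 0.029,"dy": 0.0124,"dz": 0,"twist": 0,"jaw": -1},
  {"dx": 0.029,"dy": 0.0124,"dz": 0,"twist": 0,"jaw": -1},
  {"dx": 0.029,"dy": 0.0124,"dz": 0,"twist": 0,"jaw": -1},
  {"dx": 0.029,"dy": 0.0124,"dz": 0,"twist": 0,"jaw": -1},
  {"dx": 0.029,"dy": 0.0124,"dz": 0,"twist": 0,"jaw": -1},
  {"dx": 0.029,"dy": 0.0124,"dz": 0,"twist": 0,"jaw": -1},
  {"dx": 0.029,"dy": 0.0124,"dz": 0,"twist": 0,"jaw": -1},
  {"dx": 0,"dy": 0,"dz": 0.02,"twist": 0,"jaw": -1},
  {"dx": 0,"dy": 0,"dz": 0.03,"twist": 0,"jaw": -1},
], force=30)

```text
t: 7.9
eef_pos: [0.4014, 0.1442, 0.2747]
ee_rot: [3.137, 0.005, -3.136]
force: [0.6, 1.0, -2.1]
width: 0.0122
gripper_force: 30.0
```

Call:
move_arm([
  {"dx": 0,"dy": 0,"dz": 0.03,"twist": 0,"jaw": -1},
  {"dx": 0,"dy": 0,"dz": 0.03,"twist": 0,"jaw": -1},
  {"dx": 0,"dy": 0,"dz": 0.03,"twist": 0,"jaw": -1},
  {"dx": 0,"dy": 0,"dz": 0.02,"twist": 0,"jaw": -1},
  {"dx": 0,"dy": 0,"dz": 0.01,"twist": 0,"jaw": -1},
  {"dx": 0,"dy": 0,"dz": 0,"twist": 0,"jaw": -1},
  {"dx": 0,"dy": 0,"dz": 0,"twist": 0,"jaw": -1},
], force=8)

```text
t: 8.48
eef_pos: [0.4013, 0.1423, 0.1522]
ee_rot: [-3.14, -0.001, -3.14]
force: [0.0, -0.1, -0.6]
width: 0.0119
gripper_force: 8.0
```

Call:
move_arm([
  {"dx": 0,"dy": 0,"dz": 0.008,"twist": 0,"jaw": -1},
  {"dx": 0,"dy": 0,"dz": 0.008,"twist": 0,"jaw": -1},
  {"dx": 0,"dy": 0,"dz": 0.004,"twist": 0,"jaw": -1},
  {"dx": -0.004,"dy": 0,"dz": 0.002,"twist": 0,"jaw": -1},
  {"dx": -0.004,"dy": 0,"dz": 0.002,"twist": 0,"jaw": -1},
  {"dx": -0.004,"dy": 0,"dz": 0.002,"twist": 0,"jaw": -1},
  {"dx": -0.004,"dy": 0,"dz": 0.002,"twist": 0,"jaw": -1},
], force=8)

```text
t: 9.07
eef_pos: [0.4181, 0.1427, 0.1247]
ee_rot: [3.141, 0.0, -3.14]
force: [-1.0, 0.5, -0.1]
width: 0.012
gripper_force: 8.0
```

Call:
move_arm([
  {"dx": -0.0046,"dy": 0,"dz": 0.0031,"twist": 0,"jaw": -1},
  {"dx": -0.0046,"dy": 0,"dz": 0.0031,"twist": 0,"jaw": -1},
  {"dx": -0.0046,"dy": 0,"dz": 0.0032,"twist": 0,"jaw": -1},
], force=8)

```text
t: 9.32
eef_pos: [0.4319, 0.1427, 0.115]
ee_rot: [3.141, 0.0, -3.14]
force: [-0.8, -0.6, -0.3]
width: 0.0116
gripper_force: 8.0
```

```bash
cat > look.py <<'E'
from h import *
import sys
s=arm.get_state();print(s['t'],s['eef_pos'],s['force'])
for c in sys.argv[1:]:
    arm.grab_frame(c)
    for n in ['notch','notched_blade_grip','notched_blade_foot']:
        for d in arm.pinpoint(c,n)[:1]: print(c,n,np.array(d['position']),round(d['score'],2))
E
python3 look.py side top
```

```text
9.3167 [0.4319 0.1427 0.115 ] [-0.7648 -0.5595 -0.3081]
side notch [0.5087 0.1412 0.0853] 0.8
side notched_blade_grip [0.4935 0.2395 0.0015] 0.3
side notched_blade_foot [0.3721 0.1404 0.0001] 0.69
top notch [0.507  0.1422 0.0794] 0.39
top notched_blade_foot [0.3724 0.1416 0.0013] 0.58
```

Call:
move_arm([
  {"dx": -0.004,"dy": 0,"dz": 0.0038,"twist": 0,"jaw": -1},
  {"dx": -0.004,"dy": 0,"dz": 0.0038,"twist": 0,"jaw": -1},
  {"dx": -0.0039,"dy": 0,"dz": 0.004,"twist": 0,"jaw": -1},
  {"dx": -0.0032,"dy": 0,"dz": 0.0043,"twist": 0,"jaw": -1},
  {"dx": -0.0032,"dy": 0,"dz": 0.0043,"twist": 0,"jaw": -1},
  {"dx": -0.003,"dy": 0,"dz": 0.0043,"twist": 0,"jaw": -1},
], force=8)

```text
t: 10.22
eef_pos: [0.4529, 0.1426, 0.0901]
ee_rot: [-3.141, -0.0, -3.14]
force: [-0.7, -0.0, 0.1]
width: 0.0121
gripper_force: 8.0
```

Call:
move_arm([
  {"dx": -0.0022,"dy": 0,"dz": 0.004,"twist": 0,"jaw": -1},
  {"dx": -0.002,"dy": 0,"dz": 0.004,"twist": 0,"jaw": -1},
  {"dx": -0.0015,"dy": 0,"dz": 0.003,"twist": 0,"jaw": -1},
  {"dx": 0,"dy": 0,"dz": 0,"twist": 0,"jaw": -1},
], force=8)

```text
t: 10.55
eef_pos: [0.4584, 0.1426, 0.0791]
ee_rot: [-3.141, -0.001, -3.14]
force: [-0.2, 0.4, -0.6]
width: 0.0122
gripper_force: 8.0
```

```bash
python3 look.py side top
```

```text
10.55 [0.4584 0.1426 0.0791] [-0.1849  0.385  -0.5641]
side notch [0.5337 0.1389 0.0115] 0.91
side notched_blade_grip [0.458  0.1423 0.0236] 0.91
side notched_blade_foot [0.3764 0.1433 0.0028] 0.73
top notch [ 0.5818 -0.0667  0.1012] 0.62
top notched_blade_foot [ 0.3733  0.138  -0.0004] 0.87
```

Call:
move_arm([
  {"dx": -0.0006,"dy": 0,"dz": 0.0015,"twist": 0,"jaw": -1},
  {"dx": -0.0006,"dy": 0,"dz": 0.0015,"twist": 0,"jaw": -1},
  {"dx": 0,"dy": 0,"dz": 0,"twist": 0,"jaw": -1},
], force=8)

```text
t: 11.2
eef_pos: [0.4596, 0.1428, 0.0766]
ee_rot: [3.142, 0.0, -3.14]
force: [0.2, 0.1, -0.6]
width: 0.0121
gripper_force: 8.0
```

Call:
move_arm([
  {"dx": -0.0004,"dy": 0,"dz": 0.001,"twist": 0,"jaw": -1},
  {"dx": -0.0002,"dy": 0,"dz": 0.001,"twist": 0,"jaw": -1},
  {"dx": 0,"dy": 0,"dz": 0,"twist": 0,"jaw": -1},
], force=8)

```text
t: 11.45
eef_pos: [0.4603, 0.1428, 0.0746]
ee_rot: [3.142, 0.0, -3.14]
force: [0.3, 0.5, -0.2]
width: 0.0125
gripper_force: 8.0
```

Call:
move_arm([
  {"dx": 0,"dy": 0,"dz": 0.001,"twist": 0,"jaw": -1},
  {"dx": 0,"dy": 0,"dz": 0,"twist": 0,"jaw": -1},
  {"dx": 0,"dy": 0,"dz": 0,"twist": 0,"jaw": -1},
], force=8)

```text
t: 11.7
eef_pos: [0.4601, 0.1427, 0.0737]
ee_rot: [3.142, -0.0, -3.14]
force: [1.3, -0.2, -0.9]
width: 0.0118
gripper_force: 8.0
```

Call:
move_arm([
  {"dx": 0,"dy": 0,"dz": 0.001,"twist": 0,"jaw": -1},
  {"dx": 0,"dy": 0,"dz": 0,"twist": 0,"jaw": -1},
  {"dx": 0,"dy": 0,"dz": 0,"twist": 0,"jaw": -1},
], force=8)

```text
t: 11.95
eef_pos: [0.4602, 0.1427, 0.0732]
ee_rot: [3.141, 0.0, -3.14]
force: [-0.5, -1.6, 5.3]
width: 0.012
gripper_force: 8.0
```

It pressed flat with 5 N. I'll firm the grip, lift, and hover over the bed with the blade turned to the bed's yaw.

Call:
move_arm([
  {"dx": 0,"dy": 0,"dz": 0,"twist": 0,"jaw": -1},
  {"dx": 0,"dy": 0,"dz": 0,"twist": 0,"jaw": -1},
  {"dx": 0,"dy": 0,"dz": -0.01,"twist": 0,"jaw": -1},
  {"dx": 0,"dy": 0,"dz": -0.03,"twist": 0,"jaw": -1},
  {"dx": 0,"dy": 0,"dz": -0.03,"twist": 0,"jaw": -1},
  {"dx": -0.009,"dy": 0.033,"dz": 0,"twist": 0,"jaw": -1},
  {"dx": -0.009,"dy": 0.033,"dz": 0,"twist": 0,"jaw": -1},
  {"dx": -0.009,"dy": 0.033,"dz": 0,"twist": 0,"jaw": -1},
  {"dx": 0,"dy": 0,"dz": 0,"twist": -0.08,"jaw": -1},
  {"dx": 0,"dy": 0,"dz": 0,"twist": -0.079,"jaw": -1},
  {"dx": 0,"dy": 0,"dz": 0.015,"twist": 0,"jaw": -1},
  {"dx": 0,"dy": 0,"dz": 0.015,"twist": 0,"jaw": -1},
], force=25)

```text
t: 12.95
eef_pos: [0.4869, 0.2422, 0.1128]
ee_rot: [3.141, 0.001, -2.98]
force: [-0.7, -0.3, -1.6]
width: 0.012
gripper_force: 25.0
```

```bash
python3 look.py side top
python3 - <<'E'
from h import *
im=arm.grab_frame('top')
print(arm.get_state()['eef_pos'],arm.get_state()['ee_rot'])
for d in arm.pinpoint('side','pin')[:1]+arm.pinpoint('top','pin')[:1]: print(d)
a=im[175:275,185:285];s=arm.grab_frame('side')[265:365,235:335]
cv2.imwrite('pics/t4.png',np.hstack([cv2.resize(x,None,fx=4,fy=4,interpolation=cv2.INTER_CUBIC) for x in (a,s)]))
E
```

```text
12.95 [0.4869 0.2422 0.1128] [-0.6709 -0.2888 -1.6073]
side notch [0.5613 0.2513 0.0412] 0.89
side notched_blade_foot [0.4052 0.2296 0.0407] 0.84
top notch [0.558  0.2541 0.0373] 0.68
top notched_blade_foot [0.4024 0.227  0.0392] 0.7
[0.4872 0.2419 0.1135] [ 3.1408  0.0011 -2.9808]
{'position': [0.5795, -0.0686, 0.0988], 'score': 0.36}
```

View pics/t4.png

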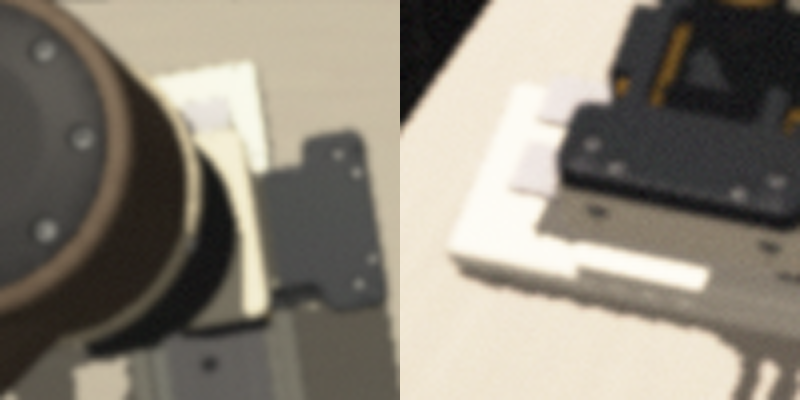

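The composite's right half (side camera) shows the two prongs at about (575,100) and (535,165). The pin is hidden behind the lower prong. I'll overlay the predicted outlines to measure the pin-to-notch offset in one camera.

Run:
```python
from h import *
s=arm.get_state();p=np.array(s['eef_pos']);yaw=s['ee_rot'][2]+np.pi;print(p,yaw)
u=np.array([np.cos(yaw),np.sin(yaw),0]);v=np.array([-u[1],u[0],0])
im=np.mean([arm.grab_frame('side').astype(float) for _ in range(6)],0).astype(np.uint8)
im0=cv2.imread('pics/side0.png')
np.save('side_hover.npy',im)
F=8;x0,y0=246,270;W,H=50,66
def draw(img,polys,pts):
    a=cv2.resize(img[y0:y0+H,x0:x0+W],None,fx=F,fy=F,interpolation=cv2.INTER_CUBIC)
    for q in polys: cv2.polylines(a,[np.int32((pix('side',q)-[x0,y0]+.5)*F)],False,(0,0,255),1)
    for q in pts: cv2.circle(a,tuple(np.int32((pix('side',q)[0]-[x0,y0]+.5)*F)),4,(0,200,0),1)
    return a
o=np.array([p[0],p[1],.044])
B=lambda x,y:o+x*u+y*v
poly=[np.array([B(.03,.028),B(.085,.028),B(.085,.005),B(.069,.005),B(.069,-.005),B(.085,-.005),B(.085,-.028),B(.03,-.028)])]
# bed hypothesis
th=.159;c=np.array([np.cos(th),np.sin(th),0]);d=np.array([-c[1],c[0],0]);pin=np.array([.567,.2545,.018])
b=lambda x,y,z:pin+(x-.075)*c+y*d+[0,0,z]
bed=[np.array([b(.0,.042,0),b(.1,.042,0),b(.1,-.042,0),b(0,-.042,0)])]
cv2.imwrite('pics/ov.png',np.hstack([draw(im0,bed,[pin,pin+[0,0,.012]]),draw(im,poly+bed,[pin])]))
```

```text
[0.487  0.2418 0.1132] 0.1607378800271766
```

View pics/ov.png

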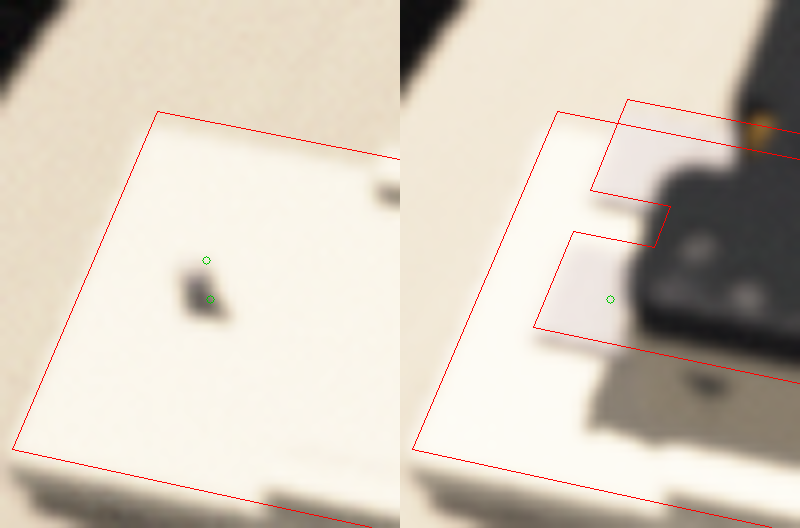

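Left half: the pin's blob is at about (197,290) against a predicted (208,280), and the bed edges sit about 10 px low. Right half: the prong edges are low by the same 9–10 px. The shift is therefore common to the camera, the notch lines up sideways with the pin within about 1 mm, and it is set back roughly 9–11 mm. I'll move forward 4 mm and descend gently.

Call:
move_arm([
  {"dx": -0.004,"dy": 0,"dz": 0,"twist": 0,"jaw": -1},
  {"dx": 0,"dy": 0,"dz": 0.004,"twist": 0,"jaw": -1},
  {"dx": 0,"dy": 0,"dz": 0.004,"twist": 0,"jaw": -1},
  {"dx": 0,"dy": 0,"dz": 0.002,"twist": 0,"jaw": -1},
  {"dx": 0,"dy": 0,"dz": 0,"twist": 0,"jaw": -1},
], force=15)

```text
t: 14.27
eef_pos: [0.4905, 0.242, 0.1019]
ee_rot: [-3.141, -0.001, -2.981]
force: [0.3, -0.5, -1.3]
width: 0.0116
gripper_force: 15.0
```

Call:
move_arm([
  {"dx": 0,"dy": 0,"dz": 0.002,"twist": 0,"jaw": -1},
  {"dx": 0,"dy": 0,"dz": 0.002,"twist": 0,"jaw": -1},
  {"dx": 0,"dy": 0,"dz": 0,"twist": 0,"jaw": -1},
], force=15)

```text
t: 14.52
eef_pos: [0.4907, 0.2422, 0.0984]
ee_rot: [-3.141, -0.0, -2.981]
force: [-1.1, -0.3, -0.4]
width: 0.0121
gripper_force: 15.0
```

Call:
move_arm([
  {"dx": 0,"dy": 0,"dz": 0.0015,"twist": 0,"jaw": -1},
  {"dx": 0,"dy": 0,"dz": 0.0015,"twist": 0,"jaw": -1},
  {"dx": 0,"dy": 0,"dz": 0,"twist": 0,"jaw": -1},
], force=15)

```text
t: 14.77
eef_pos: [0.4907, 0.2423, 0.0955]
ee_rot: [-3.141, -0.0, -2.981]
force: [-0.3, -0.8, -1.7]
width: 0.0122
gripper_force: 15.0
```

Call:
move_arm([
  {"dx": 0,"dy": 0,"dz": 0.001,"twist": 0,"jaw": -1},
  {"dx": 0,"dy": 0,"dz": 0.001,"twist": 0,"jaw": -1},
  {"dx": 0,"dy": 0,"dz": 0,"twist": 0,"jaw": -1},
], force=15)

```text
t: 15.02
eef_pos: [0.4907, 0.2423, 0.0936]
ee_rot: [-3.141, -0.0, -2.981]
force: [0.1, 0.1, -1.6]
width: 0.0118
gripper_force: 15.0
```

Call:
move_arm([
  {"dx": 0,"dy": 0,"dz": 0.001,"twist": 0,"jaw": -1},
  {"dx": -0.001,"dy": 0,"dz": 0,"twist": 0,"jaw": -1},
  {"dx": -0.001,"dy": 0,"dz": 0,"twist": 0,"jaw": -1},
  {"dx": -0.001,"dy": 0,"dz": 0,"twist": 0,"jaw": -1},
  {"dx": 0,"dy": 0,"dz": 0,"twist": 0,"jaw": -1},
], force=10)

```text
t: 15.43
eef_pos: [0.4941, 0.243, 0.0928]
ee_rot: [3.142, 0.0, -2.981]
force: [0.5, 0.3, -0.9]
width: 0.0118
gripper_force: 10.0
```

Call:
move_arm([
  {"dx": -0.0007,"dy": 0,"dz": 0,"twist": 0,"jaw": -1},
  {"dx": -0.0007,"dy": 0,"dz": 0,"twist": 0,"jaw": -1},
  {"dx": 0,"dy": 0,"dz": 0,"twist": 0,"jaw": -1},
], force=10)

```text
t: 15.68
eef_pos: [0.4953, 0.2431, 0.0928]
ee_rot: [3.142, 0.0, -2.981]
force: [-0.5, -0.2, -0.9]
width: 0.0122
gripper_force: 10.0
```

Call:
move_arm([
  {"dx": -0.0007,"dy": 0,"dz": 0,"twist": 0,"jaw": -1},
  {"dx": -0.0005,"dy": 0,"dz": 0,"twist": 0,"jaw": -1},
  {"dx": 0,"dy": 0,"dz": 0,"twist": 0,"jaw": -1},
], force=10)

```text
t: 15.93
eef_pos: [0.4963, 0.2432, 0.0927]
ee_rot: [-3.141, -0.0, -2.981]
force: [0.7, -0.4, -1.2]
width: 0.0122
gripper_force: 10.0
```

Call:
move_arm([
  {"dx": -0.0007,"dy": 0,"dz": 0,"twist": 0,"jaw": -1},
  {"dx": -0.0005,"dy": 0,"dz": 0,"twist": 0,"jaw": -1},
  {"dx": 0,"dy": 0,"dz": 0,"twist": 0,"jaw": -1},
], force=10)

```text
t: 16.18
eef_pos: [0.4967, 0.243, 0.0924]
ee_rot: [-3.141, -0.002, -2.981]
force: [-2.9, -0.3, -2.5]
width: 0.0122
gripper_force: 10.0
```

Call:
move_arm([
  {"dx": -0.0005,"dy": 0,"dz": 0,"twist": 0,"jaw": -1},
  {"dx": 0,"dy": 0,"dz": 0,"twist": 0,"jaw": -1},
  {"dx": 0,"dy": 0,"dz": 0,"twist": 0,"jaw": -1},
], force=10)

```text
t: 16.43
eef_pos: [0.497, 0.2429, 0.0923]
ee_rot: [-3.141, -0.002, -2.981]
force: [-5.9, 0.8, -1.1]
width: 0.012
gripper_force: 10.0
```

```bash
python3 look.py side
python3 - <<'E'
from h import *
im=np.mean([arm.grab_frame('side').astype(float) for _ in range(4)],0).astype(np.uint8)
cv2.imwrite('pics/s9.png',cv2.resize(im[265:345,240:340],None,fx=7,fy=7,interpolation=cv2.INTER_CUBIC))
print(arm.get_state()['eef_pos'],arm.get_state()['force'])
E
```

```text
16.4333 [0.497  0.2429 0.0923] [-5.9011  0.8437 -1.1009]
side notch [0.5704 0.2524 0.021 ] 0.91
side notched_blade_foot [0.413  0.23   0.0194] 0.81
[0.497  0.2429 0.0923] [-5.3315  0.2591  0.1887]
```

View pics/s9.png

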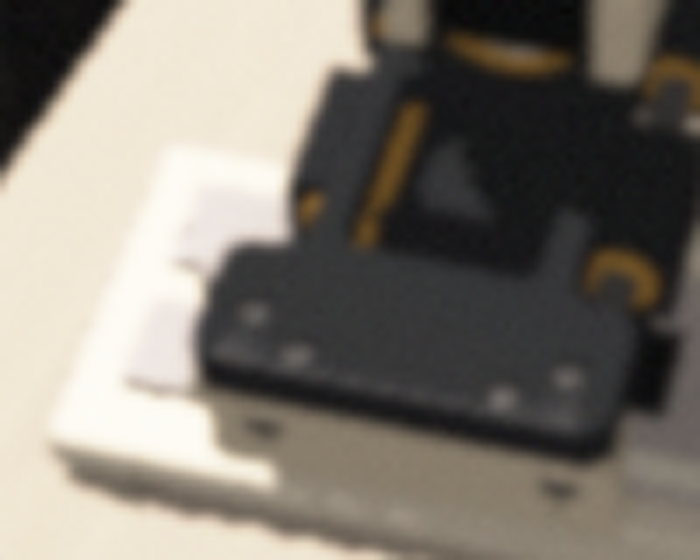

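The crop shows the two prongs at (225,225) and (160,340), on either side of where the pin stands at about (217,287). A steady 5 N pushes back along x, so the notch bottom is against the pin. Now I'll lower it the last millimetre onto the floor.

Call:
move_arm([
  {"dx": 0,"dy": 0,"dz": 0.0007,"twist": 0,"jaw": -1},
  {"dx": 0,"dy": 0,"dz": 0.0005,"twist": 0,"jaw": -1},
  {"dx": 0,"dy": 0,"dz": 0,"twist": 0,"jaw": -1},
], force=10)

```text
t: 17.08
eef_pos: [0.497, 0.2429, 0.0913]
ee_rot: [-3.141, -0.002, -2.981]
force: [-5.8, 0.3, 2.5]
width: 0.0118
gripper_force: 10.0
```

Call:
move_arm([
  {"dx": 0,"dy": 0,"dz": 0.0005,"twist": 0,"jaw": -1},
  {"dx": 0,"dy": 0,"dz": 0.0005,"twist": 0,"jaw": -1},
  {"dx": 0,"dy": 0,"dz": 0,"twist": 0,"jaw": -1},
], force=10)

```text
t: 17.33
eef_pos: [0.4972, 0.2429, 0.091]
ee_rot: [-3.141, -0.002, -2.981]
force: [-8.0, -1.5, 8.7]
width: 0.0121
gripper_force: 10.0
```

Call:
move_arm([
  {"dx": 0.0004,"dy": 0,"dz": -0.0007,"twist": 0,"jaw": -1},
  {"dx": 0,"dy": 0,"dz": 0,"twist": 0,"jaw": -1},
  {"dx": 0,"dy": 0,"dz": 0,"twist": 0,"jaw": -0.62},
  {"dx": 0,"dy": 0,"dz": 0,"twist": 0,"jaw": -0.62},
  {"dx": 0,"dy": 0,"dz": 0,"twist": 0,"jaw": -0.62},
  {"dx": 0,"dy": 0,"dz": 0,"twist": 0,"jaw": -0.62},
], force=5)

```text
t: 17.83
eef_pos: [0.4982, 0.2438, 0.0915]
ee_rot: [3.141, 0.001, -2.981]
force: [0.7, -0.2, 0.4]
width: 0.0167
gripper_force: 0.0
```

Call:
move_arm([
  {"dx": 0,"dy": 0,"dz": -0.003,"twist": 0,"jaw": -0.62},
  {"dx": 0,"dy": 0,"dz": -0.006,"twist": 0,"jaw": -0.62},
  {"dx": 0,"dy": 0,"dz": -0.01,"twist": 0,"jaw": -0.55},
  {"dx": 0,"dy": 0,"dz": -0.02,"twist": 0,"jaw": -0.5},
  {"dx": 0,"dy": 0,"dz": -0.03,"twist": 0,"jaw": -0.5},
  {"dx": 0,"dy": 0,"dz": -0.04,"twist": 0,"jaw": -0.5},
  {"dx": 0,"dy": -0.04,"dz": -0.04,"twist": 0,"jaw": -0.5},
  {"dx": 0,"dy": -0.04,"dz": 0,"twist": 0,"jaw": -0.5},
  {"dx": 0,"dy": -0.04,"dz": 0,"twist": 0,"jaw": -0.5},
  {"dx": 0,"dy": -0.04,"dz": 0,"twist": 0,"jaw": -0.5},
  {"dx": 0,"dy": -0.04,"dz": 0,"twist": 0,"jaw": -0.5},
  {"dx": 0,"dy": 0,"dz": 0,"twist": 0,"jaw": -0.5},
], force=5)

```text
t: 18.83
eef_pos: [0.528, 0.0513, 0.231]
ee_rot: [-3.141, 0.001, -2.985]
force: [0.2, 0.3, 0.4]
width: 0.0217
gripper_force: 0.0
```

```bash
python3 look.py side top
python3 - <<'E'
from h import *
a=arm.grab_frame('top')[175:325,190:290];s=arm.grab_frame('side')[265:365,235:335]
for d in arm.pinpoint('side','plain_blade_grip')[:1]: print(d)
cv2.imwrite('pics/fin.png',np.hstack([cv2.resize(a,(400,600),interpolation=cv2.INTER_CUBIC),cv2.copyMakeBorder(cv2.resize(s,(400,400),interpolation=cv2.INTER_CUBIC),0,200,0,0,0)]))
E
```

```text
18.8333 [0.528  0.0513 0.231 ] [0.1691 0.2643 0.3911]
side notch [0.572  0.2509 0.02  ] 0.57
side notched_blade_grip [0.4958 0.2407 0.0391] 0.7
side notched_blade_foot [0.4121 0.2319 0.022 ] 0.87
top notched_blade_grip [0.4146 0.2238 0.0151] 0.22
top notched_blade_foot [0.4121 0.2273 0.018 ] 0.7
```

View pics/fin.png

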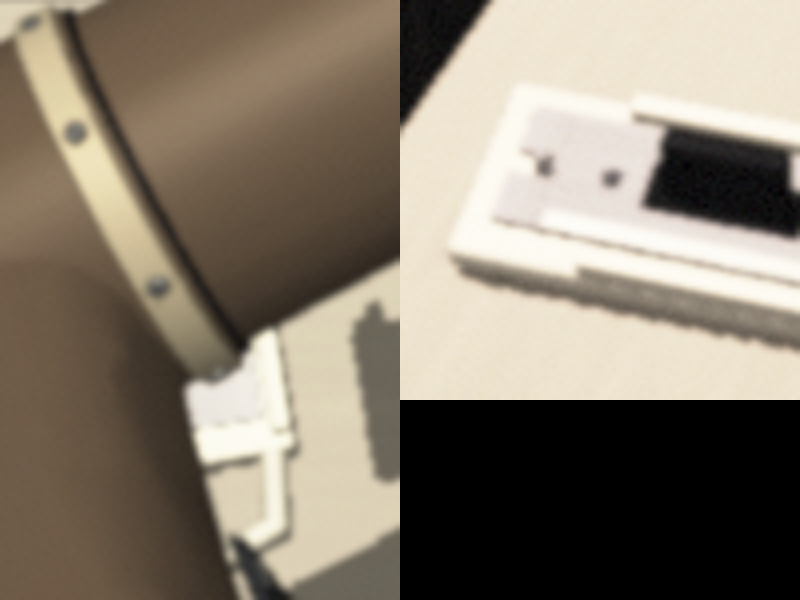

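The final view (right half) shows the blade flat between the rails. The pin is at about (545,165), at the bottom of the notch, and the robot is clear, so I'll hand it in.

```bash
python3 -c "
from station import arm
print(arm.job_done())"
```

```text
the job is handed in; nothing more can be done
None
```

I've handed the job in: the notched blade lies flat in the slicer bed, butted gently against the pin (about 8 N at most) and let go. I didn't disturb the shorter blade and saw it seated after the pull. The hand-in gave no verdict.

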